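# Load a camera module into the test fixture and switch the test on

### The arm

A 7-joint arm with a two-finger parallel gripper is mounted at the origin on the work surface. World frame = base frame: x ahead of the robot, y to its left, z up, the work surface at z = 0. Lengths are in mm, angles in rad, forces in N, time in s.
With the tool pointing down it reaches from about 425 to 825 mm from the base axis. Payload 3.6 kg.
Tool frame: the origin (TCP) lies between the finger pads; the fingertips stand 11 mm ahead of it and the grasp point (between the pads) lies 8 mm behind it (bot.tip_reach is the distance from the TCP to the fingertips, in mm); z points along the fingers, y is the line along which they close (so a half turn about z gives the same grasp; the last joint's range is limited). The gripper opens to 93 mm and grips with 3 to 60 N. Pads are 15 mm wide; open, the fingers measure 128 mm over their backs; the gripper's body (75 mm by 188 mm) begins 65 mm behind the grasp point.
Start: joints at [-1.319, 0.615, -0.013, 1.423, 0.008, 1.103, -0.04], TCP at [178.849, 624.881, 229.64] pointing down, gripper open.
Joint ranges: [-3.12, 3.12], [-0.3, 2.06], [-1.34, 1.32], [0.26, 2.42], [-1.36, 4.5], [0.01, 1.98], [-2.84, 2.84]. Speed limits (rad/s): [2.79, 2.79, 3.14, 3.14, 3.14, 3.14, 3.14].

### API

Orientations are given as a unit quaternion [w, x, y, z].
In Python, from plant import bot gives the robot as it stands.
- The arm moves only by the tool apply_moves, never from a script. Its argument "commands" is a list of rows, each a list of 6 numbers: the shift along the tool's x, y, z in cm, then the turn, a rotation vector about the tool's x, y, z in rad. In form: [[tx, ty, tz, rx, ry, rz], ...]. A call has 1 to 10 rows; each row is the pose to reach, as a shift and turn from the pose commanded when the call began, along the tool's axes at that moment; what a row does not reach only later rows make up. A row lasts 1/8 s, in which the tool goes at most 62.5 mm and 10.7 degrees, less where a joint would pass 70% of its speed; a pose out of reach is approached as far as the arm can. A call with a gripper value outside its range is refused whole. "hand" is the closure, from -1 (fully open) to 1 (shut), set as the call begins (left out, the last holds). The fingers move at their own pace and stop on an object; "grip_force" is the grip in N (left out, the last holds). Time passes only in rows, so rows that repeat a pose let the fingers close. It gives the time, the measured TCP pose, the force, the opening and the grip force at its end, in the units of the state.
- bot.get_obs(): the state, without advancing time (a new reading comes with each control period).
- bot.read_camera(name): name is "scene" or "top" or "wrist"; returns a dict with "img" (480x640x3 uint8, red, green, blue), "depth" (480x640 float32, mm along the optical axis (not along the pixel's ray), 0 where there is no reading), "intrinsics" (3x3 intrinsics, pixels), "k1" (the pictures are not rectified: a ray, as slopes to the right and down, at radius r is drawn at 1 + k1 r^2 times it, then the intrinsics apply), "cam_to_world" (4x4, takes a point from camera to world coordinates); the wrist camera has in their place "T_tool_cam" (4x4, takes a point from camera to tool coordinates, whose origin is the TCP and whose axes are the flange's). Camera axes: x right, y down, z forward; pixel columns grow to the right and rows downward; lengths in mm; the calibration is good to about 2 mm. A picture is of the moment at which its call begins: read the wrist's pose just before it.
- bot.finish_job(): hands the job in; it is judged then, once.
Trained networks look in the newest picture that a camera, given by its name, has taken for a name from the list of things; names that differ only in an ending like _2 or _b are one class to them, and where a whole thing is asked for, a point or a joint stands for the part that bears it (a point fixed in the world has none). Each returns a list of dicts, best first, with "conf" (0 to 1); they miss things now and then, are a little off and sometimes report something else, mostly with a low value. They report only what shows in the picture. A call takes as long as a camera call. They do not tell look-alikes from the thing itself.
- bot.look_for(camera, thing): "position" ([column, row] as shares, 0 to 1, of the picture: columns of its width, rows of its height, amid what is visible of it).
- bot.cut_out(camera, thing): "mask" (480x640 bool, what is visible of it) and "position" ([column, row] as shares, 0 to 1, of the picture: columns of its width, rows of its height, amid what is visible of it).
The state is a dict: "clock": time; "qpos": joint angles; "dq": joint speeds; "joint_torque": joint torques, N m; "eef_pos": TCP position; "eef_rot": TCP orientation; "contact_force": force on the tool from outside, world axes, zero at the start; "ft_torque": the same for the moment, N m; "opening": finger opening in mm; "grip_force": force on a finger pad.
Only numpy, scipy, OpenCV 4.12 (cv2) and the standard library are available. Lean on these libraries where they do the work, as an engineer would, in place of code of your own. Each camera call takes 0.05 s, during which the arm holds its last target. There are 200 camera calls.

### The job

Take the camera module with the long lens barrel out of the compartment tray, lower it (do not drop it) plug-first into the socket of the test fixture and press it fully home, so its body sits flat on the socket block; either way round will do. Once it is seated and let go, push the fixture's lever all the way over to its other stop to start the test. Leave the other two modules standing where they are in the tray.

Things in the scene. Friction and masses are not known exactly. Their poses are not given: they have to be found in the camera images.
- module_long: Camera module standing on its plug: plug foot 34 x 50 mm, 22 mm high (lowest 6 mm slimmer, 30 x 46), then a ribbed aluminium body 46 (x) x 64 (y) mm from 22 to 70 mm height, on top a long black lens barrel 38 mm across and 30 mm tall (top at 100 mm). The one to be plugged in; in any of the three compartments. Origin: centre of the plug's underside, z up, y along the long side. About 0.2 kg.
- module_long_plug (a point): Centre of the underside of the long-lens module's plug (the same point as that module's origin).
- module_short: Camera module standing on its plug: plug foot 34 x 50 mm, 22 mm high (lowest 6 mm slimmer, 30 x 46), then a ribbed aluminium body 46 (x) x 64 (y) mm from 22 to 70 mm height, on top a short black lens 38 mm across and only 10 mm tall (top at 80 mm). Not wanted: stays in the tray. Origin: centre of the plug's underside, z up, y along the long side. About 0.2 kg.
- module_bare: Camera module standing on its plug: plug foot 34 x 50 mm, 22 mm high (lowest 6 mm slimmer, 30 x 46), then a ribbed aluminium body 46 (x) x 64 (y) mm from 22 to 70 mm height, on top no lens, only a small green circuit board (top at 72 mm). Not wanted: stays in the tray. Origin: centre of the plug's underside, z up, y along the long side. About 0.2 kg.
- tray: Black tray, fixed, 130 (x) x 330 (y) x 25 mm high, walls and floor 5 mm, two dividers making three compartments in a row along y, one module in each. Origin: centre of the underside.
- fixture: Test fixture, fixed: grey base plate 180 (x) x 220 (y) x 12 mm, its middle 30 mm to +y of the origin; on it a socket block 100 (x) x 110 (y) mm, top 40 mm above the table, with a rectangular hole. A lever stands 95 mm to +y of the hole. Origin: on the table under the middle of the socket hole.
- socket (a point): Middle of the mouth of the socket hole, on the top face of the socket block. Hole 36 (x) x 52 (y) mm, 26 mm deep, mouth chamfered 3 mm, axes as the fixture; the plug is 34 x 50 mm, long side along y. A module fully home has its plug's underside 22 mm below this point.
- test_lever_tip (a point): Centre of the black ball knob, 26 mm across, at the end of the lever beside the socket. It lies 80 mm from the pivot, which is 34 mm above the table; the lever moves easily and swings in the fixture's x-z plane.
- test_lever (a joint): Lever angle, rad: near 0 the lever leans to the fixture's -x side (0.5 rad from upright), at 1.0 it leans as far to its +x side (test on). It stays where it is left.
Mind the look-alikes: they are no part of the job. What is shaped like the module_long but yellow is not meant. Leave any pink look-alike of the module_short alone.

How it is judged:
By the outcome, as a careful person would: the job done as asked, in the order asked, and still so for the second after the job is handed in, with the robot touching nothing.
It also fails if it takes over 53 s, if anything falls off the work surface, if the arm or the gripper's body presses on something with over 40 N, if the wrist force passes 120 N, or if a joint passes its speed limit or range.

## Working session

There is one attempt and no reset: what is moved stays moved. The work goes in short steps, Python scripts to look and compute and a tool call to move; the robot and the scene stay as the last step left them, time stands still between calls to the robot, and variables do not carry over. Pictures are saved under pics/ and viewed, at most 10 in all, crops included, and the job is handed in when it is done.

Besides the shell and the picture viewer there is one more tool, called after "Call:" as name(argument=value, ...), one argument or row to a line, values as JSON. apply_moves: Moves the arm, as the interface text tells. Its arguments: {"type":"object","properties":{"commands":{"type":"array"},"hand":{"type":"number"},"grip_force":{"type":"number"}},"required":["commands"]}

```bash
ls; mkdir -p pics
cat > h.py <<'E'
import numpy as np, cv2
from plant import bot
from scipy.spatial.transform import Rotation as R
def Rq(q): return R.from_quat([q[1],q[2],q[3],q[0]])
def cloud(c, T=None):
    K=np.array(c["intrinsics"]); T=np.array(c["cam_to_world"]) if T is None else T
    h,w=c["depth"].shape
    u,v=np.meshgrid(np.arange(w),np.arange(h))
    x=(u-K[0,2])/K[0,0]; y=(v-K[1,2])/K[1,1]
    k=c["k1"]; a,b=x.copy(),y.copy()
    for _ in range(8):
        s=1+k*(a*a+b*b); a,b=x/s,y/s
    d=c["depth"].astype(float)
    P=np.stack([a*d,b*d,d],-1)
    return P@T[:3,:3].T+T[:3,3]
def wristT(o,c):
    T=np.eye(4);T[:3,:3]=Rq(o["eef_rot"]).as_matrix();T[:3,3]=o["eef_pos"]
    return T@np.array(c["T_tool_cam"])
E
python3 - <<'E'
from h import *
o=bot.get_obs(); print(o)
for n in ("scene","top"):
    c=bot.read_camera(n); cv2.imwrite(f"pics/{n}0.png",c["img"][:,:,::-1])
    P=cloud(c); np.save(f"{n}0.npy",P)
    print(n,c["k1"],np.round(c["cam_to_world"],2).tolist())
    for t in ("module_long","module_short","module_bare","tray","fixture","socket","test_lever_tip"):
        for r in bot.look_for(n,t)[:3]:
            u,v=int(r["position"][0]*640),int(r["position"][1]*480)
            print(t,round(r["conf"],2),u,v,np.round(P[min(v,479),min(u,639)]))
E
```

```text
pics
{'clock': 0.0, 'qpos': array([-1.31850564,  0.61589352, -0.01262715,  1.42486359,  0.00809598,
        1.10337944, -0.04041137]), 'dq': array([-0.00155762,  0.000687  , -0.00029304,  0.0010785 , -0.00160549,
        0.00025666,  0.00090017]), 'joint_torque': array([ 2.25601243e-04, -4.58942485e+01,  2.09013876e-01, -1.65742779e+01,
       -6.11442584e-02,  2.04842415e-02,  2.27491728e-04]), 'eef_pos': array([178.6543056 , 624.19124179, 228.50947157]), 'eef_rot': array([-1.60944682e-04,  1.38913598e-01,  9.90303720e-01, -1.23654706e-03]), 'contact_force': array([-0.36768914, -0.62361068,  1.21304623]), 'ft_torque': array([-0.00920775,  0.01419671,  0.02562745]), 'grip_force': 0.0, 'opening': 93.21347870149378}
scene -0.14615482821884815 [[-0.25, 0.69, -0.67, 1263.93], [0.97, 0.19, -0.17, 169.87], [0.01, -0.69, -0.72, 938.15], [0.0, 0.0, 0.0, 1.0]]
module_long 0.96 228 260 [ 573. -184.   75.]
module_long 0.65 231 203 [ 415. -237.   75.]
module_short 0.78 295 216 [400. -95.  58.]
module_short 0.59 273 279 [593. -83.  73.]
module_bare 0.73 186 247 [ 563. -279.   76.]
tray 0.97 233 287 [ 585. -175.    7.]
fixture 0.63 438 304 [544. 236.  40.]
socket 0.98 439 303 [542. 238.  41.]
test_lever_tip 0.7 474 262 [479. 288. 107.]
test_lever_tip 0.19 435 306 [551. 231.  40.]
top -0.1364880919359477 [[-0.01, -0.99, 0.17, 344.15], [-1.0, 0.01, -0.01, -12.37], [0.01, -0.17, -0.99, 927.45], [0.0, 0.0, 0.0, 1.0]]
module_long 0.58 456 292 [ 396. -231.  102.]
module_long 0.57 426 204 [ 546. -186.  106.]
module_short 0.65 374 306 [376. -96.  81.]
module_short 0.59 366 195 [566. -86.  90.]
module_short 0.54 412 218 [ 537. -174.   34.]
module_bare 0.69 483 212 [ 537. -294.   78.]
tray 0.78 411 217 [ 537. -171.   41.]
fixture 0.67 194 240 [503. 230.  18.]
socket 0.84 193 237 [507. 230.  24.]
test_lever_tip 0.71 143 247 [474. 289. 119.]
```

View pics/scene0.png

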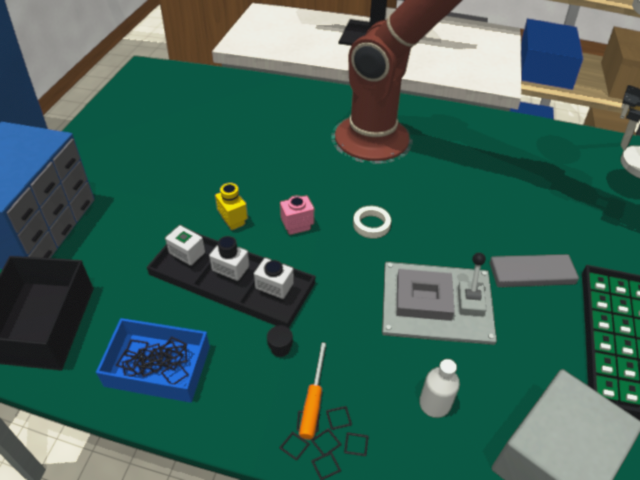

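View pics/top0.png

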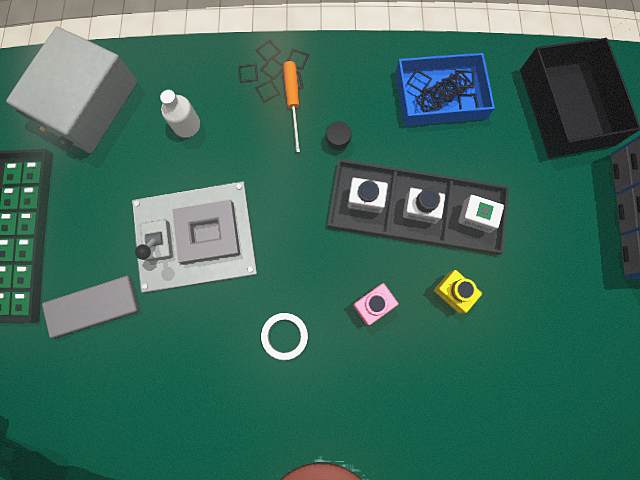

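The long-barrel module is the middle one, at top-view (428,202). Its neighbours are the short one at (368,191) and the bare one at (485,212). The yellow (460,290) and pink (377,303) modules are decoys. The socket is at (205,232) and the lever knob at (143,251).

```bash
cat > fit.py <<'E'
from h import *
def rect(P,mask,name):
    p=P[mask][:,:2].astype(np.float32)
    r=cv2.minAreaRect(p); b=cv2.boxPoints(r)
    e=[b[1]-b[0],b[2]-b[1]]; L=max(e,key=np.linalg.norm)
    a=np.degrees(np.arctan2(L[1],L[0]))
    print(name,len(p),"c",np.round(r[0],1),"size",np.round(r[1],1),"long axis deg",round(a%180,1),"zmed",round(np.median(P[mask][:,2]),1))
    return r
def near(P,c,rad,z0,z1): return (np.hypot(P[...,0]-c[0],P[...,1]-c[1])<rad)&(P[...,2]>z0)&(P[...,2]<z1)
E
python3 - <<'E'
from fit import *
for n in ("top","scene"):
    P=np.load(n+"0.npy"); print(n,"table z",np.round(np.median(P[near(P,(480,60),40,-20,20)],0),1))
    for nm,c in (("long",(548,-186)),("short",(566,-86)),("bare",(537,-290))):
        rect(P,near(P,c,50,62,78),nm+" body"); m=near(P,c,45,79,115)
        if m.sum()>5: print("  lens",m.sum(),np.round(np.median(P[m],0),1),np.percentile(P[m][:,2],[50,95]))
    rect(P,near(P,(507,225),75,35,46),"block")
    rect(P,near(P,(507,225),35,8,32),"hole")
    m=near(P,(474,289),45,95,125); print("knob",m.sum(),np.round(P[m].mean(0),1),P[m].max(0) if m.sum() else 0)
    rect(P,near(P,(507,255),170,8,16),"plate")
E
```

```text
top table z [479.5  60.7   1. ]
long body 507 c [ 555.  -192.2] size [65.3 47.1] long axis deg 78.1 zmed 75.4
  lens 484 [ 552.4 -189.9  106.1] [106.07226794 108.78698538]
short body 520 c [575.3 -90.6] size [62.9 44.8] long axis deg 79.8 zmed 75.6
  lens 357 [574.1 -89.8  86.4] [86.40722797 88.90351194]
bare body 815 c [ 539.5 -297. ] size [65.3 47.7] long axis deg 72.9 zmed 75.8
  lens 65 [ 540.6 -295.9   79.7] [79.71320751 81.13404878]
block 2888 c [513.4 225.6] size [100.4 149.2] long axis deg 98.7 zmed 40.5
hole 380 c [518.4 212.1] size [31.4 40.5] long axis deg 100.3 zmed 15.3
knob 191 [467.5 291.1 115. ] [480.92670157 305.20518698 122.20730187]
plate 6339 c [493.9 242.5] size [217.2 242. ] long axis deg 99.3 zmed 12.8
scene table z [481.1  60.1   1. ]
long body 389 c [ 557.5 -190.2] size [66.4 48.1] long axis deg 83.1 zmed 74.5
  lens 368 [ 563.8 -186.8  104.4] [104.43622189 109.02014887]
short body 462 c [576.2 -88.5] size [64.4 49.1] long axis deg 80.3 zmed 74.6
  lens 269 [578.9 -88.   86.4] [86.36068397 89.25116126]
bare body 531 c [ 541.7 -295.6] size [69. 49.] long axis deg 73.9 zmed 75.3
  lens 43 [ 546.  -293.6   79.6] [79.58546569 80.84994501]
block 2043 c [513.2 225.8] size [106.5 146.9] long axis deg 99.3 zmed 41.2
hole 250 c [506.2 211.8] size [27.5 42.9] long axis deg 91.7 zmed 17.8
knob 146 [474.5 295.1 112.5] [482.11679968 308.26913965 122.2656776 ]
plate 3937 c [494.3 259.6] size [212.7 303. ] long axis deg 99.1 zmed 13.2
```

```bash
cat >> h.py <<'E'
def plan(xyz,ydeg,o=None):
    """row (cm, rad) that takes the tool to xyz, pointing down, tool y along ydeg (mod 180)"""
    o=o or bot.get_obs(); A=Rq(o["eef_rot"])
    best=None
    for d in (0,180):
        t=np.radians(ydeg+d); y=np.array([np.cos(t),np.sin(t),0]); z=np.array([0,0,-1.]); x=np.cross(y,z)
        v=(A.inv()*R.from_matrix(np.c_[x,y,z])).as_rotvec()
        if best is None or np.linalg.norm(v)<np.linalg.norm(best): best=v
    s=A.inv().apply(np.array(xyz)-o["eef_pos"])/10
    print("row",np.round(s,2),np.round(best,3),"rows>=",round(max(np.linalg.norm(s)/6.25,np.degrees(np.linalg.norm(best))/10.7),1))
E
python3 - <<'E'
from h import *
o=bot.get_obs();c=bot.read_camera("wrist"); print(np.round(c["T_tool_cam"],2).tolist(),np.round(c["intrinsics"],0).tolist())
plan((510,205,260),9)
E
```

```text
[[0.0, -0.96, -0.27, 74.12], [1.0, 0.0, 0.0, 0.18], [0.0, -0.27, 0.96, -155.12], [0.0, 0.0, 0.0, 1.0]] [[420.0, 0.0, 314.0], [0.0, 420.0, 249.0], [0.0, 0.0, 1.0]]
row [-43.39 -31.26  -3.03] [-0.     0.     1.135] rows>= 8.6
```

Call:
apply_moves(
  commands=[
    [-43.4,-31.3,-3,0,0,1.135],
    [-43.4,-31.3,-3,0,0,1.135],
    [-43.4,-31.3,-3,0,0,1.135],
    [-43.4,-31.3,-3,0,0,1.135],
    [-43.4,-31.3,-3,0,0,1.135],
    [-43.4,-31.3,-3,0,0,1.135],
    [-43.4,-31.3,-3,0,0,1.135],
    [-43.4,-31.3,-3,0,0,1.135],
    [-43.4,-31.3,-3,0,0,1.135],
    [-43.4,-31.3,-3,0,0,1.135],
  ],
  hand=-1,
)

```text
clock: 2.1
eef_pos: [512.0, 200.8, 260.1]
eef_rot: [0.001, 0.652, 0.758, 0.0]
contact_force: [-0.5, 0.8, -0.5]
opening: 93.0
grip_force: 0.0
```

Call:
apply_moves(
  commands=[
    [0,0,0,0,0,0],
    [0,0,0,0,0,0],
    [0,0,0,0,0,0],
  ],
)

```text
clock: 2.48
eef_pos: [509.2, 205.9, 259.6]
eef_rot: [-0.0, 0.648, 0.761, -0.0]
contact_force: [0.4, -0.1, -0.3]
opening: 92.9
grip_force: 0.0
```

```bash
cat > wl.py <<'E'
from fit import *
def wl(tag):
    o=bot.get_obs();c=bot.read_camera("wrist");P=cloud(c,wristT(o,c))
    cv2.imwrite(f"pics/{tag}.png",c["img"][:,:,::-1]); np.savez(tag,P=P,img=c["img"],K=c["intrinsics"],T=wristT(o,c),k1=c["k1"])
    print(np.round(o["eef_pos"],1),np.round(o["eef_rot"],3),np.abs(o["dq"]).max(),o["clock"])
    return o,c,P
E
python3 - <<'E'
from wl import *
o,c,P=wl("fix1")
rect(P,near(P,(516,212),68,36,46),"block")
rect(P,near(P,(516,212),33,5,28),"hole")
m=near(P,(470,293),45,95,130); print("knob",m.sum(),np.round(P[m].mean(0),1),P[m].max(0) if m.sum() else 0)
for t in ("socket","test_lever_tip"):
    for r in bot.look_for("wrist",t)[:2]:
        u,v=int(r["position"][0]*640),int(r["position"][1]*480); print(t,r["conf"],u,v,np.round(P[v,u],1))
E
```

```text
[509.2 205.9 259.6] [-0.     0.648  0.761 -0.   ] 0.008926468163795833 2.475
block 10665 c [517.  215.9] size [100.7 128.4] long axis deg 99.0 zmed 39.9
hole 1934 c [518.6 205.2] size [36.  49.7] long axis deg 98.9 zmed 14.0
knob 1094 [471.2 294.8 115.1] [483.03259633 307.69933478 120.86900655]
socket 0.92 326 168 [513.6 250.9  40.4]
test_lever_tip 0.68 284 105 [475.4 293.9 117.9]
```

View pics/fix1.png

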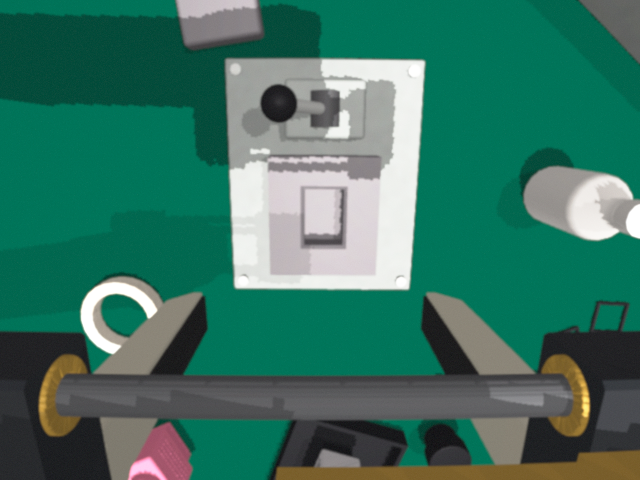

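```bash
cat > blk.py <<'E'
from fit import *
def block(tag):
    d=np.load(tag+".npz");P=d["P"];K=d["K"];T=d["T"]
    m=near(P,(516,212),80,37,43.5).astype(np.uint8)
    n,l,s,_=cv2.connectedComponentsWithStats(m); m=(l==1+np.argmax(s[1:,4])).astype(np.uint8)
    m=cv2.morphologyEx(m,cv2.MORPH_OPEN,np.ones((9,9)))
    cs,h=cv2.findContours(m,cv2.RETR_CCOMP,cv2.CHAIN_APPROX_NONE)
    def z40(q):
        x=(q[:,0]-K[0,2])/K[0,0];y=(q[:,1]-K[1,2])/K[1,1];a,b=x,y
        for _ in range(8): s=1+d["k1"]*(a*a+b*b);a,b=x/s,y/s
        r=np.c_[a,b,0*a+1]@T[:3,:3].T
        return (T[:3,3]+r*((40-T[2,3])/r[:,2])[:,None])[:,:2].astype(np.float32)
    for c,hh in zip(cs,h[0]):
        if cv2.contourArea(c)>800:
            r=cv2.minAreaRect(z40(c[:,0].astype(float))); print("hole" if hh[3]>=0 else "block",np.round(r[0],1),np.round(r[1],1),round(r[2],1))
E
python3 - <<'E'
from blk import *
block("fix1")
from h import plan
plan((555,-191,260),-9)
E
```

```text
block [518.3 206.5] [100.9 108.3] 9.2
hole [518.5 208.4] [47.8 64. ] 18.7
row [-39.83  -1.76  -0.04] [-0.    -0.     0.315] rows>= 6.4
```

The wrist view shows the socket block at (268–380, 155–275) with its hole at about (324,217). The knob is at (279,103). That puts the socket at about (518,206), yaw 9°. Now over the module.

Call:
apply_moves(
  commands=[
    [-39.8,-1.8,0,0,0,0.315],
    [-39.8,-1.8,0,0,0,0.315],
    [-39.8,-1.8,0,0,0,0.315],
    [-39.8,-1.8,0,0,0,0.315],
    [-39.8,-1.8,0,0,0,0.315],
    [-39.8,-1.8,0,0,0,0.315],
    [-39.8,-1.8,0,0,0,0.315],
    [-39.8,-1.8,0,0,0,0.315],
    [-39.8,-1.8,0,0,0,0.315],
    [-39.8,-1.8,0,0,0,0.315],
  ],
)

```text
clock: 3.88
eef_pos: [554.9, -188.9, 259.6]
eef_rot: [-0.001, 0.76, 0.651, 0.0]
contact_force: [1.0, 0.3, -0.8]
opening: 93.1
grip_force: 0.0
```

Run:
```python
from wl import *
o,c,P=wl("mod1")
for nm,q in (("long",(555,-191)),("short",(575,-90)),("bare",(540,-296))):
    r=rect(P,near(P,q,48,70,80),nm)
    m=near(P,q,45,95,115)
    if m.sum()>20: print("  lens",m.sum(),np.round(np.median(P[m],0),1), rect(P,m,"lens"))
```

```text
[ 554.9 -188.9  259.6] [-0.001  0.76   0.651  0.   ] 0.007015059002949834 3.875
long 2015 c [ 557.7 -191.1] size [64.3 46. ] long axis deg 78.8 zmed 74.8
lens 1924 c [ 557.6 -191. ] size [37.4 37.4] long axis deg 92.4 zmed 105.5
  lens 1924 [ 557.8 -189.8  105.5] ((557.6267700195312, -190.9533233642578), (37.39138412475586, 37.41080856323242), 2.3781800270080566)
short 3003 c [577.6 -89.9] size [64.1 46.3] long axis deg 79.9 zmed 74.9
bare 3300 c [ 542.4 -295.8] size [64.5 46.2] long axis deg 71.7 zmed 75.2
```

View pics/mod1.png

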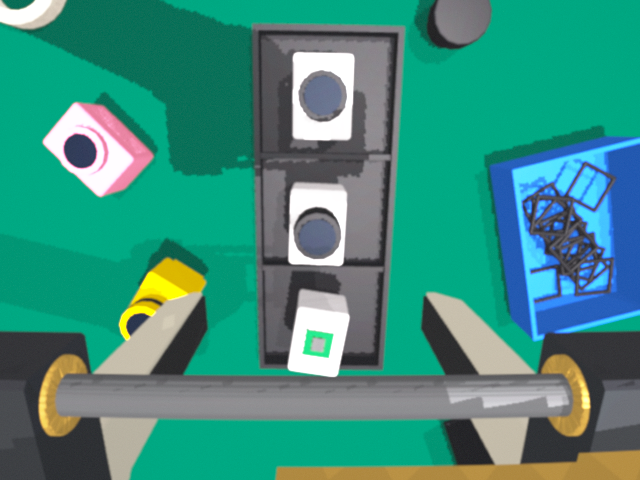

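The target is the middle module, with its barrel at (318,232). It measures 46×64, centred at (557.7,−191), long axis 78.8°.

Run:
```python
from h import *
plan((557.7,-191,45),-11.2)
```

```text
row [-0.15  0.31 21.47] [-0.    -0.001  0.041] rows>= 3.4
```

Call:
apply_moves(
  commands=[
    [-0.1,0.3,6,0,0,0.04],
    [-0.1,0.3,10,0,0,0.04],
    [-0.1,0.3,13,0,0,0.04],
    [-0.1,0.3,16,0,0,0.04],
    [-0.1,0.3,18.5,0,0,0.04],
    [-0.1,0.3,20.5,0,0,0.04],
    [-0.1,0.3,21.5,0,0,0.04],
    [-0.1,0.3,21.5,0,0,0.04],
    [-0.1,0.3,21.5,0,0,0.04],
  ],
)

```text
clock: 5.05
eef_pos: [557.9, -192.9, 45.6]
eef_rot: [0.001, 0.773, 0.634, 0.0]
contact_force: [0.3, 0.1, 0.2]
opening: 92.9
grip_force: 0.0
```

Run:
```python
from h import *
plan((557.7,-191,45),-11.2)
```

```text
row [ 0.18 -0.06  0.06] [ 0.002  0.    -0.002] rows>= 0.0
```

Call:
apply_moves(
  commands=[
    [0.2,0,0,0,0,0],
    [0.2,0,0,0,0,0],
    [0.2,0,0,0,0,0],
  ],
)

```text
clock: 5.42
eef_pos: [557.8, -190.9, 44.9]
eef_rot: [0.0, 0.773, 0.634, 0.0]
contact_force: [-0.6, 0.6, -0.1]
opening: 92.9
grip_force: 0.0
```

Call:
apply_moves(
  commands=[
    [0,0,0,0,0,0],
    [0,0,0,0,0,0],
    [0,0,0,0,0,0],
    [0,0,0,0,0,0],
    [0,0,0,0,0,0],
    [0,0,0,0,0,0],
  ],
  hand=1,
  grip_force=35,
)

```text
clock: 6.18
eef_pos: [557.5, -190.8, 44.6]
eef_rot: [-0.0, 0.774, 0.634, -0.0]
contact_force: [-0.1, 0.0, 0.5]
opening: 45.9
grip_force: 35.0
```

Call:
apply_moves(
  commands=[
    [0,0,-1,0,0,0],
    [0,0,-4,0,0,0],
    [0,0,-8,0,0,0],
    [0,0,-12,0,0,0],
    [0,0,-14,0,0,0],
    [0,0,-14,0,0,0],
    [0,0,-14,0,0,0],
  ],
)

```text
clock: 7.05
eef_pos: [556.9, -190.3, 183.7]
eef_rot: [-0.001, 0.773, 0.634, -0.0]
contact_force: [-0.1, 0.6, -1.2]
opening: 45.4
grip_force: 35.0
```

Run:
```python
from h import *
print(bot.get_obs()["opening"])
plan((518.4,206.5,185),9)
```

```text
45.4272138141806
row [ 38.15 -11.57  -0.09] [-0.002 -0.001 -0.355] rows>= 6.4
```

Call:
apply_moves(
  commands=[
    [3,-0.9,0,0,0,-0.03],
    [8,-2.4,0,0,0,-0.08],
    [13.5,-4.1,0,0,0,-0.13],
    [19,-5.8,0,0,0,-0.18],
    [24.5,-7.4,0,0,0,-0.23],
    [30,-9.1,0,0,0,-0.28],
    [35,-10.6,0,0,0,-0.33],
    [38.1,-11.6,0,0,0,-0.355],
    [38.1,-11.6,0,0,0,-0.355],
    [38.1,-11.6,0,0,0,-0.355],
  ],
)

```text
clock: 8.3
eef_pos: [518.5, 203.9, 183.7]
eef_rot: [0.0, 0.65, 0.76, -0.001]
contact_force: [-0.1, -0.5, -1.8]
opening: 46.1
grip_force: 35.0
```

Run:
```python
from wl import *
o,c,P=wl("hold1")
Q=(P-o["eef_pos"])@Rq(o["eef_rot"]).as_matrix()
# lens in tool frame: barrel top expected at tool z = -60
m=(np.abs(Q[...,0])<60)&(np.abs(Q[...,1])<40)&(Q[...,2]>-75)&(Q[...,2]<-52)&(P[...,2]>0)
print("lens",m.sum(),np.median(Q[m],0),np.percentile(Q[m],[2,98],axis=0))
m=(np.abs(Q[...,0])<60)&(np.abs(Q[...,1])<22)&(Q[...,2]>-40)&(Q[...,2]<-20)
print("body",m.sum(),np.percentile(Q[m],[1,50,99],axis=0))
plan((518.4,206.5,105),9)
```

```text
[518.5 203.9 183.7] [ 0.     0.65   0.76  -0.001] 0.018854967612224806 8.3
lens 9753 [ -2.25151299   1.01032267 -61.06600488] [[-13.76626094 -23.52539805 -73.53573897]
 [ 17.80007774  25.54648285 -52.92038159]]
body 10280 [[ -1.0639407  -21.84928118 -39.11687958]
 [ 21.59203644  -0.59481691 -30.30241644]
 [ 31.43318631  21.67797327 -20.96646519]]
row [0.34 0.02 7.9 ] [-0.001  0.002 -0.003] rows>= 1.3
```

View pics/hold1.png

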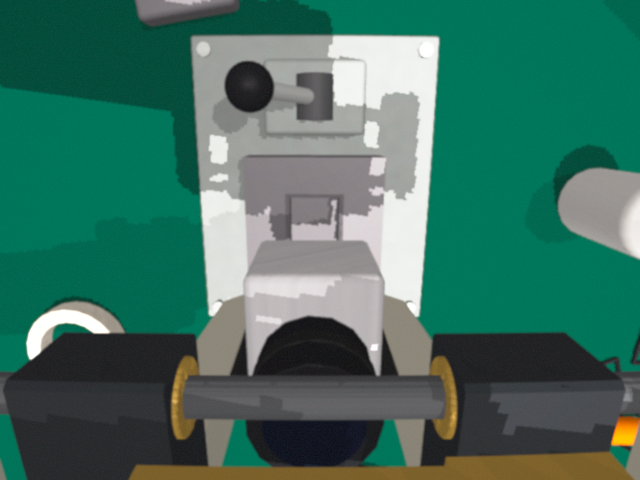

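The module is held centred. Its far edge is at +31.5 mm in tool x, so the offset is about 0, and its body top is at −30 as expected. Now lowering towards the mouth.

Call:
apply_moves(
  commands=[
    [0.3,0,3,0,0,0],
    [0.3,0,6,0,0,0],
    [0.3,0,8.5,0,0,0],
    [0.3,0,9.3,0,0,0],
    [0.3,0,9.3,0,0,0],
    [0.3,0,9.3,0,0,0],
    [0.3,0,9.3,0,0,0],
  ],
)

```text
clock: 9.22
eef_pos: [519.0, 208.6, 92.7]
eef_rot: [0.0, 0.649, 0.76, 0.001]
contact_force: [-0.0, -0.2, -0.8]
opening: 45.8
grip_force: 35.0
```

Run:
```python
from wl import *
from blk import block
o,c,P=wl("hold2")
block("hold2")
plan((518.4,206.5,80),9)
```

```text
[519.  208.6  92.7] [0.    0.649 0.76  0.001] 0.005727913165212687 9.225
block [515.2 229.3] [100.2  64.4] 9.2
row [-0.2  -0.08  1.25] [ 0.002 -0.     0.   ] rows>= 0.2
```

Call:
apply_moves(
  commands=[
    [-0.2,-0.1,0,0,0,0],
    [-0.2,-0.1,0.4,0,0,0],
    [-0.2,-0.1,0.8,0,0,0],
    [-0.2,-0.1,1.2,0,0,0],
    [-0.2,-0.1,1.5,0,0,0],
    [-0.2,-0.1,1.7,0,0,0],
    [-0.2,-0.1,1.9,0,0,0],
  ],
)

```text
clock: 10.15
eef_pos: [517.7, 206.3, 72.5]
eef_rot: [0.0, 0.649, 0.76, -0.0]
contact_force: [0.4, 0.0, -2.0]
opening: 45.9
grip_force: 35.0
```

Call:
apply_moves(
  commands=[
    [0,0,0.3,0,0,0],
    [0,0,0.6,0,0,0],
    [0,0,0.9,0,0,0],
    [0,0,1.1,0,0,0],
    [0,0,1.3,0,0,0],
    [0,0,1.4,0,0,0],
    [0,0,1.4,0,0,0],
  ],
)

```text
clock: 11.02
eef_pos: [517.7, 206.3, 58.6]
eef_rot: [-0.0, 0.649, 0.76, -0.0]
contact_force: [-0.1, -0.5, -0.4]
opening: 45.9
grip_force: 35.0
```

Call:
apply_moves(
  commands=[
    [0,0,0.1,0,0,0],
    [0,0,0.15,0,0,0],
    [0,0,0.2,0,0,0],
    [0,0,0.25,0,0,0],
    [0,0,0.3,0,0,0],
    [0,0,0.3,0,0,0],
  ],
)

```text
clock: 11.78
eef_pos: [517.8, 206.4, 57.6]
eef_rot: [-0.0, 0.649, 0.76, 0.001]
contact_force: [-4.2, -1.1, 12.4]
opening: 45.8
grip_force: 35.0
```

Call:
apply_moves(
  commands=[
    [0,0,0.15,0,0,0],
    [0,0,0.3,0,0,0],
    [0,0,0.3,0,0,0],
  ],
)

```text
clock: 12.15
eef_pos: [517.8, 206.4, 57.5]
eef_rot: [-0.001, 0.649, 0.76, 0.001]
contact_force: [-8.0, -1.8, 30.5]
opening: 45.9
grip_force: 35.0
```

Call:
apply_moves(
  commands=[
    [0,0,-0.3,0,0,0],
    [0,0,-0.4,0,0,0],
  ],
)

```text
clock: 12.4
eef_pos: [518.0, 206.4, 57.6]
eef_rot: [0.0, 0.65, 0.76, 0.001]
contact_force: [-0.0, -0.3, 3.9]
opening: 45.7
grip_force: 35.0
```

Call:
apply_moves(
  commands=[
    [0,0,0,0,0,0],
    [0,0,0,0,0,0],
    [0,0,0,0,0,0],
    [0,0,0,0,0,0],
    [0,0,0,0,0,0],
  ],
  hand=-1,
)

```text
clock: 13.02
eef_pos: [517.7, 206.3, 56.5]
eef_rot: [0.0, 0.649, 0.76, -0.0]
contact_force: [0.2, -0.5, 0.0]
opening: 90.4
grip_force: 0.0
```

Call:
apply_moves(
  commands=[
    [0,0,-3,0,0,0],
    [0,0,-8,0,0,0],
    [0,0,-13,0,0,0],
    [0,0,-18,0,0,0],
    [0,0,-20,0,0,0],
    [0,0,-20,0,0,0],
    [0,0,-20,0,0,0],
  ],
)

```text
clock: 13.9
eef_pos: [516.8, 206.2, 255.3]
eef_rot: [-0.001, 0.649, 0.76, -0.001]
contact_force: [-1.0, 0.1, 0.2]
opening: 93.0
grip_force: 0.0
```

Run:
```python
from wl import *
o,c,P=wl("seat1")
rect(P,near(P,(518,206),48,80,96),"body top (want z 88)")
m=near(P,(518,206),30,105,130); rect(P,m,"lens (want 118)")
m=near(P,(470,293),45,95,130); rect(P,m,"knob"); print(P[m].max(0))
for r in bot.cut_out("wrist","test_lever_tip")[:1]:
    k=r["mask"]; print(r["conf"],k.sum(),np.median(P[k],0))
```

```text
[516.8 206.2 255.3] [-0.001  0.649  0.76  -0.001] 0.012997904010134235 13.9
body top (want z 88) 2220 c [518.6 206.3] size [46.1 63.7] long axis deg 99.1 zmed 87.8
lens (want 118) 2246 c [518.4 206.5] size [37.8 37.8] long axis deg 156.1 zmed 118.5
knob 1159 c [470.8 294.9] size [25.1 25.2] long axis deg 145.0 zmed 115.8
[483.8013119  307.95261617 120.57754524]
0.86 1553 [474.98268507 295.96415472 114.23860189]
```

View pics/seat1.png

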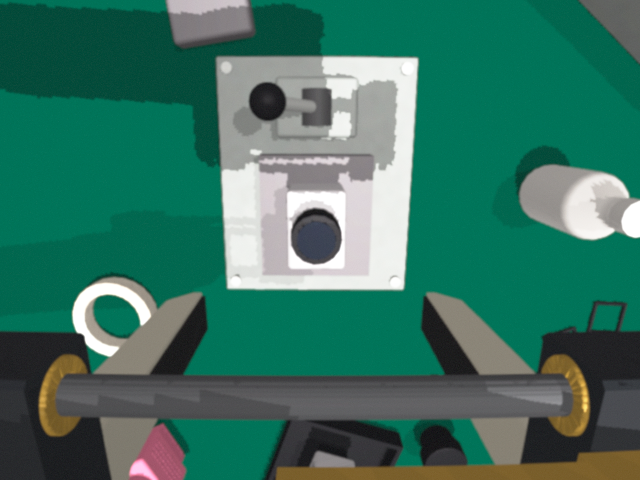

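Seated: body top is at 88 mm and barrel top at 118 mm, as required, and the module is at (318,230) in the picture. The lever knob is at (267,101), still to −x.

Run:
```python
from h import *
P=np.load("seat1.npz")["P"]; print("slab",P[15,205],P[40,210])
o=bot.get_obs()
ex=np.array([np.cos(np.radians(9)),np.sin(np.radians(9)),0]); pv=np.array([503.6,300.3,0])
plan(pv-85*ex+[0,0,105],9); plan(pv+6*ex+[0,0,105],9)
```

```text
slab [399.13956197 360.97471193  22.38507531] [403.82775525 342.80996758  16.05939224]
row [ 9.52 -8.28 15.02] [-0.003  0.001 -0.   ] rows>= 3.1
row [ 9.52  0.82 14.99] [-0.003  0.001 -0.   ] rows>= 2.8
```

Call:
apply_moves(
  commands=[
    [5,-4.3,0,0,0,0],
    [9.5,-8.3,0,0,0,0],
    [9.5,-8.3,2,0,0,0],
    [9.5,-8.3,6,0,0,0],
    [9.5,-8.3,10,0,0,0],
    [9.5,-8.3,13,0,0,0],
    [9.5,-8.3,15,0,0,0],
    [9.5,-8.3,15,0,0,0],
    [9.5,-8.3,15,0,0,0],
  ],
  hand=1,
)

```text
clock: 15.12
eef_pos: [421.1, 287.2, 106.9]
eef_rot: [0.0, 0.65, 0.76, 0.0]
contact_force: [-0.6, -0.6, 0.3]
opening: 7.4
grip_force: 0.0
```

Call:
apply_moves(
  commands=[
    [0,1,0,0,0,0],
    [0,2,0,0,0,0],
    [0,3,0,0,0,0],
    [0,4,0,0,0,0],
    [0,5,0,0,0,0],
    [0,6,0,0,0,0],
    [0,7,0,0,0,0],
    [0,8,0,0,0,0],
    [0,8.7,0,0,0,0],
    [0,8.7,0,0,0,0],
  ],
)

```text
clock: 16.38
eef_pos: [507.7, 300.8, 106.6]
eef_rot: [0.0, 0.65, 0.76, 0.0]
contact_force: [-0.0, -0.0, -0.4]
opening: 0.7
grip_force: 0.0
```

Run:
```python
from wl import *
o,c,P=wl("lev1"); print(o["contact_force"],o["opening"])
ex=np.array([np.cos(np.radians(9)),np.sin(np.radians(9)),0]); pv=np.array([503.6,300.3,0])
print("TCP rel pivot x",(o["eef_pos"]-pv)@ex)
for r in bot.cut_out("wrist","test_lever_tip")[:1]:
    p=np.median(P[r["mask"]],0); print(r["conf"],p,(p-pv)@ex)
```

```text
[507.7 300.8 106.6] [0.   0.65 0.76 0.  ] 0.015872343599876187 16.375
[-0.01661159 -0.02430063 -0.42218094] 0.670133780919625
TCP rel pivot x 4.120540201570857
0.93 [529.63212874 309.80760931 111.90304944] 27.198947816677883
```

View pics/lev1.png

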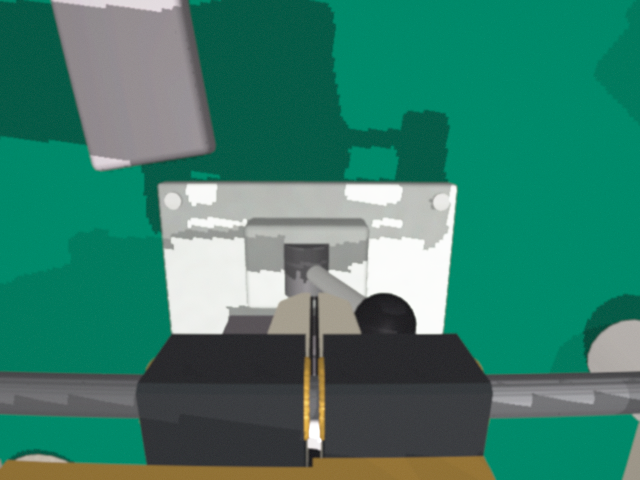

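The knob at (387,320) is now leaning to +x, but there is no stop force yet. Pushing on gently.

Call:
apply_moves(
  commands=[
    [0,0.2,0,0,0,0],
    [0,0.4,0,0,0,0],
    [0,0.5,0,0,0,0],
    [0,0.5,0,0,0,0],
  ],
)

```text
clock: 16.98
eef_pos: [511.6, 301.5, 106.6]
eef_rot: [-0.0, 0.649, 0.76, -0.0]
contact_force: [-0.6, -0.4, -0.8]
opening: 0.2
grip_force: 0.4
```

Call:
apply_moves(
  commands=[
    [0,0.2,0,0,0,0],
    [0,0.4,0,0,0,0],
    [0,0.4,0,0,0,0],
  ],
)

```text
clock: 17.35
eef_pos: [514.4, 302.0, 106.5]
eef_rot: [-0.001, 0.649, 0.76, -0.001]
contact_force: [-4.4, -1.1, 1.7]
opening: 0.6
grip_force: 2.2
```

Call:
apply_moves(
  commands=[
    [0,0.1,0,0,0,0],
    [0,0.2,0,0,0,0],
    [0,0.2,0,0,0,0],
  ],
)

```text
clock: 17.73
eef_pos: [514.6, 302.0, 106.4]
eef_rot: [-0.002, 0.649, 0.761, -0.003]
contact_force: [-7.3, -0.3, 5.1]
opening: 0.6
grip_force: 4.0
```

Call:
apply_moves(
  commands=[
    [0,-1,0,0,0,0],
    [0,-4,0,0,0,0],
    [0,-5,-2,0,0,0],
    [0,-5,-7,0,0,0],
    [0,-5,-12,0,0,0],
    [-8,-2,-16,0,0,0],
    [-8,-2,-16,0,0,0],
    [-8,-2,-16,0,0,0],
    [-8,-2,-16,0,0,0],
  ],
)

```text
clock: 18.85
eef_pos: [510.0, 221.7, 266.2]
eef_rot: [-0.0, 0.649, 0.761, 0.0]
contact_force: [-0.2, 1.2, -0.2]
opening: 0.5
grip_force: 0.0
```

Run:
```python
from wl import *
o,c,P=wl("end1")
ex=np.array([np.cos(np.radians(9)),np.sin(np.radians(9)),0]); pv=np.array([503.6,300.3,0])
m=near(P,(541,306),40,90,130); r=rect(P,m,"knob"); print("rel x",(np.r_[r[0],0]-pv)@ex)
rect(P,near(P,(518,206),48,80,96),"body"); 
c=bot.read_camera("top");P=cloud(c);cv2.imwrite("pics/top1.png",c["img"][:,:,::-1])
for q in ((577,-90),(541,-296)): rect(P,near(P,q,50,62,78),"other")
m=near(P,(541,306),40,90,130); r=rect(P,m,"knob top"); print("rel x",(np.r_[r[0],0]-pv)@ex)
```

```text
[510.  221.7 266.2] [-0.     0.649  0.761  0.   ] 0.015906563194346024 18.85
knob 1065 c [542.  306.1] size [25.8 25.4] long axis deg 80.0 zmed 113.4
rel x 38.81042454656767
body 2037 c [518.7 206.2] size [46.1 63.8] long axis deg 99.1 zmed 87.8
other 527 c [575.2 -90.6] size [62.9 45.3] long axis deg 80.1 zmed 75.7
other 793 c [ 539.8 -296.8] size [65.  47.9] long axis deg 71.5 zmed 75.9
knob top 0 c [0. 0.] size [0. 0.] long axis deg 0.0 zmed nan
rel x -544.3771181752927
  return _methods._mean(a, axis=axis, dtype=dtype,
  ret = ret.dtype.type(ret / rcount)
```

View pics/end1.png

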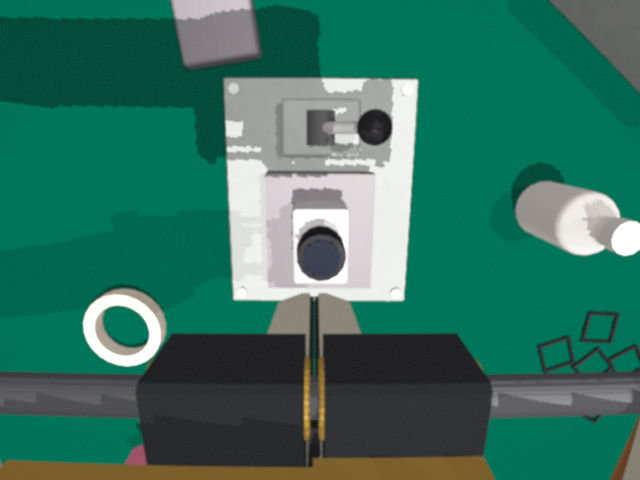

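The knob is at (374,127), 38.8 mm to +x of the pivot, where the stop should be at about 38. The module is still seated at (320,250) and the other two are unmoved. Handing in.

```bash
python3 -c "
from plant import bot
print(bot.finish_job())"
```

```text
the job is handed in; nothing more can be done
None
```

The long-lens module is plugged in fully home and let go, the lever is over at its +x stop, the other two modules stand untouched in the tray, and the job was handed in at about 19 s (no verdict was returned).

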